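# Pack a test weight and lock the carry handle

### The job

Pack the polished steel weight with the red knob into the yellow carrying case: set it down upright (do not drop it) on the middle of the green pad in the empty bay and let go. Then shut the lid fully, and after that swing the blue carry handle up until it snaps home upright in its detent. Leave everything else on the bench standing where it is.

Things in the scene. Friction and masses are not known exactly. Their poses are not given: they have to be found in the camera images.
- case: yellow open case fixed to the bench, 140 (x) x 220 (y) x 105 (z) mm, walls and floor 5 mm. Origin: centre of its underside; x points from its front (handle side, towards the robot) to the lid hinge at the rear, z up. A divider 35 mm high splits it into two bays side by side in y. Its heading varies.
- pad: green pad 84 x 84 x 3 mm on the floor of the empty bay, which is 107 mm wide in case y and 130 mm in case x; the left or right bay, it varies. Origin: centre of its underside, 5 mm above the bench; its top is 8 mm above the bench. Axes parallel to the case's. Near the weight's knob there is room to open the fingers to about 50 mm only.
- dies: grey die block 100 x 88 x 38 mm high, fixed in the other bay. Origin: centre of its underside.
- weight: polished steel weight to be packed: body 60 mm diameter, 42 mm high; thin neck; red knob 26 mm diameter from 50 to 80 mm above its underside, to be gripped from above. Origin: centre of its underside, z up. About 0.7 kg. It stands on the bench to the left or right of the case.
- lid (a joint): lid angle, rad: 0 = shut, grows as it opens; starts standing open at 1.5 to 1.8. A stiff hinge: it stays where it is left and must be pushed shut all the way (about 3 N).
- lid_hinge (a point): centre of the lid's hinge line (along case y) at the rear rim, 105.5 mm above the bench; in the lid's own plate-underside plane. The lid plate is 140 mm long from the hinge, 220 mm wide, 8 mm thick. Its x axis runs along the plate away from its free edge, its z axis out of the lid's outer face.
- lid_ridge (a point): top middle of the black ridge grip on the lid's outer face: ridge 16 mm thick, 70 mm long in y, 18 mm high, 118 mm from the hinge line. When the lid stands open the ridge points to the rear (away from the robot), when shut it points up.
- handle (a joint): carry handle angle, rad: 0 = level, pointing forward from the case; 1.571 = upright, at its end stop, where a spring detent holds it. Starts at 0.1 to 0.5, stays where it is left below the detent; the detent is felt from about 1.15 rad, is stiffest near 1.2 to 1.3 (about 7 N at the bar), and past about 1.46 it snaps the handle home by itself.
- handle_hinge (a point): middle of the handle's pivot line (along case y), 95 mm above the bench over the middle of the case.
- handle_bar (a point): middle of the handle's round blue grip bar: 18 mm diameter, 262 mm long along case y, 125 mm from the pivot line; two flat arms at its ends join it to pivots on the case's ends. Pinch it from above with the fingers closing across the bar; it turns in the fingers as it swings.
- weight2: bystander, leave alone: brass-coloured weight of the same shape as the other but with a black knob, 60 mm diameter, 80 mm high. Origin: centre of its underside.
- bottle: bystander, leave alone: white plastic bottle with a blue cap, 60 mm diameter, 135 mm high. Origin: centre of its underside.
- jar: bystander, leave alone: amber jar with a white cap, 64 mm diameter, 90 mm high. Origin: centre of its underside.
- driver: bystander, leave alone: screwdriver with a red handle, about 200 mm long, lying in front of the case. Origin: at its middle.
- brush: bystander, leave alone: cleaning brush, about 200 mm long, lying in front of the case. Origin: at its middle.
Not all that is in view belongs to the job. What is shaped like the weight but pink or turquoise is not meant.

How it is judged:
On the way, in this order (a step that is already met when the one before it is completed fails the run):
1. the red-knobbed weight stands on the pad in the empty bay, let go (horizontal distance between weight and pad below 0.022 m and angle between weight's own z axis and vertical below 0.1 rad and z of weight in the frame of pad between -0.002 and 0.008 m and contact force between the fingers and weight below 0.3 N and linear speed of weight below 0.03 m/s), for 0.2 s.
2. the lid is shut (value of joint lid below 0.045 rad), for 0.1 s.
3. the carry handle is home in its upright detent (value of joint handle above 1.5 rad), for 0.2 s.
At the end, for the whole second after the job is handed in: The weight stands upright (within 0.1 rad) on the green pad, its axis within 22 mm of the pad's middle; the lid is shut (below 0.045 rad); the handle is above 1.5 rad (seated at 1.571); all at rest (horizontal distance between weight and pad below 0.022 m and angle between weight's own z axis and vertical below 0.1 rad and z of weight in the frame of pad between -0.002 and 0.008 m and value of joint lid below 0.045 rad and value of joint handle above 1.5 rad and velocity of joint handle below 0.05 rad/s and linear speed of weight below 0.02 m/s); the robot touches nothing.
It fails at once if the weight is dropped into the case (falls faster than 0.5 m/s over the pad) (horizontal distance between weight and pad below 0.05 m and height (world z) of weight below 0.07 m and linear speed of weight above 0.5 m/s).
It fails at once if a bystander is moved by more than 30 mm or knocked over (distance of any of weight2, bottle, jar, driver, brush from where it was at the start of the episode above 0.03 m or angle between any of weight2, bottle, jar's own z axis and vertical above 0.5 rad).
It also fails if it takes over 72 s, if anything falls off the work surface, if the arm or the gripper's body presses on something with over 40 N, if the wrist force passes 120 N, or if a joint passes its speed limit or range.

### The arm

A 6-joint arm with a two-finger parallel gripper is mounted at the origin on the work surface. World frame = base frame: x ahead of the robot, y to its left, z up, the work surface at z = 0. Lengths are in m, angles in rad, forces in N, time in s.
With the tool pointing down it reaches from about 0.3 to 0.775 m from the base axis. Payload 14.6 kg.
Tool frame: the origin (TCP) lies on the centre line of the jaws, within the pads' length; the fingertips stand 25 mm ahead of it and the grasp point (between the pads) lies 6 mm ahead of it (robot.tcp_to_tips is the distance from the TCP to the fingertips, in m); z points along the fingers, y is the line along which they close (so a half turn about z gives the same grasp; the last joint's range is limited). The gripper opens to 85 mm and grips with 20 to 120 N. Pads are 22 mm wide; open, the fingers measure 114 mm over their backs; the gripper's body (76 mm by 85 mm) begins 54 mm behind the grasp point. The pads swing forward as they close: fully open they stand 13 mm farther back than shut.
Start: joints at [-1.229, 0.3, 1.521, -0, 1.321, -0.067], TCP at [0.219, -0.505, 0.256] pointing down, gripper open.
Joint ranges: [-3.03, 3.03], [-0.79, 2.21], [0.23, 2.52], [-1.04, 4.18], [0, 3.07], [-2.55, 2.55]. Speed limits (rad/s): [2.22, 2.22, 2.57, 3.14, 3.14, 3.14].

### API

Orientations are given as a unit quaternion [w, x, y, z].
In Python, from bench import robot, viewer, ticket gives the robot as it stands.
- The arm moves only by the tool play_rows, never from a script. Its argument "rows" is a list of rows, each a list of 5 numbers: the shift along the tool's x, y, z normalised to -1 to 1, where 1 is 50 mm, then the turn about the tool's z normalised to -1 to 1, where 1 is pi rad, then the opening, from -1 (shut) to 1 (fully open). A call has 1 to 5 rows; each row shifts and turns the commanded pose from where the row before left it, along the tool's axes as they then stand; what a row does not reach is not made up. A row lasts 1/8 s, in which the tool goes at most 62.5 mm and 10.7 degrees, less where a joint would pass 70% of its speed; a pose out of reach is approached as far as the arm can. A call with a number of a shift or a turn outside -1 to 1 is refused whole. A call with a gripper value outside its range is refused whole. The fingers move at their own pace and stop on an object; "force" is the grip in N (left out, the last holds). Time passes only in rows, so rows that do not move let the fingers close. It gives the time, the measured TCP pose, the force, the opening and the grip force at its end, in the units of the state.
- robot.get_state(): the state, without advancing time (a new reading comes with each control period).
- viewer.grab_frame(name): name is "scene" or "side" or "wrist"; returns a dict with "image" (480x640x3 uint8, red, green, blue), "fx", "fy", "cx", "cy" (pixels), "rvec" (rotation vector, rad) and "tvec" (3), from world to camera coordinates, as OpenCV has them; the wrist camera has in their place "T_tool_cam" (4x4, takes a point from camera to tool coordinates, whose origin is the TCP and whose axes are the flange's). Camera axes: x right, y down, z forward; pixel columns grow to the right and rows downward; lengths in m; the calibration is good to about 2 mm. The wrist camera is an equidistant fisheye: a pixel r from the principal point sees the ray r / f radians off the axis. A picture is of the moment at which its call begins: read the wrist's pose just before it. There is no depth.
- ticket.close_job(): hands the job in; it is judged then, once.
The state is a dict: "time_s": time; "joint_pos": joint angles; "dq": joint speeds; "effort": joint torques, N m; "position": TCP position; "eef_rot": TCP orientation; "force": force on the tool from outside, world axes, zero at the start; "ft_torque": the same for the moment, N m; "grip_width": finger opening in m; "grip_force": force on a finger pad.
Only numpy, scipy, OpenCV 4.12 (cv2) and the standard library are available. Lean on these libraries where they do the work, as an engineer would, in place of code of your own. Each camera call takes 0.05 s, during which the arm holds its last target. There are 200 camera calls.

## Working session

There is one attempt and no reset: what is moved stays moved. The work goes in short steps, Python scripts to look and compute and a tool call to move; the robot and the scene stay as the last step left them, time stands still between calls to the robot, and variables do not carry over. Pictures are saved under pics/ and viewed, at most 10 in all, crops included, and the job is handed in when it is done.

Besides the shell and the picture viewer there is one more tool, called as a command line: name --pt "numbers of a row" for each row, then --argument value for the rest. play_rows: Moves the arm, as the interface text tells. Scaled input: -1 to 1 covers 50 mm each way for a shift and pi rad each way for a turn. Its arguments: {"type":"object","properties":{"rows":{"type":"array","items":{"type":"array","items":{"type":"number","minimum":-1,"maximum":1}}},"force":{"type":"number"}},"required":["rows"]}

```bash
mkdir -p pics; cat > h.py <<'E'
import cv2,numpy as np
from bench import robot,viewer,ticket
def grab(n,save=None):
    f=viewer.grab_frame(n)
    if save: cv2.imwrite('pics/'+save+'.png',f['image'][:,:,::-1])
    return f
def ray(f,u,v):
    R=cv2.Rodrigues(np.array(f['rvec'],float))[0];t=np.array(f['tvec'],float).ravel()
    d=R.T@np.array([(u-f['cx'])/f['fx'],(v-f['cy'])/f['fy'],1.])
    return -R.T@t,d/np.linalg.norm(d)
def onz(f,u,v,z):
    o,d=ray(f,u,v);return o+d*(z-o[2])/d[2]
def proj(f,P):
    R=cv2.Rodrigues(np.array(f['rvec'],float))[0];p=(R@np.atleast_2d(P).T).T+np.array(f['tvec'],float).ravel()
    return np.c_[p[:,0]/p[:,2]*f['fx']+f['cx'],p[:,1]/p[:,2]*f['fy']+f['cy']]
def tri(f,a,g,b):
    o,d=ray(f,*a);p,e=ray(g,*b)
    s=np.linalg.lstsq(np.c_[d,-e],p-o,rcond=None)[0]
    A=o+d*s[0];B=p+e*s[1];return (A+B)/2,np.linalg.norm(A-B)
E
python3 - <<'E'
from h import *
import pickle
F={n:grab(n,n+'0') for n in('scene','side')}
pickle.dump(F,open('F0.pkl','wb'))
for n,f in F.items(): print(n,ray(f,320,240),f['fx'])
s=robot.get_state();print(s['position'],s['eef_rot'],s['grip_width'],s['time_s'])
E
```

```text
scene (array([ 0.9330006 , -0.65272159,  1.23293106]), array([-0.30626865,  0.46617943, -0.8299857 ])) 578.1126552977612
side (array([0.28601936, 0.75575227, 0.58928667]), array([ 0.22988906, -0.81742563, -0.52817266])) 447.14094565746274
[ 0.21855675 -0.5045066   0.25576308] [-5.39813425e-04  9.79183893e-01  2.02974400e-01 -7.04849438e-05] 0.08537931895371988 0.1
```

View pics/scene0.png

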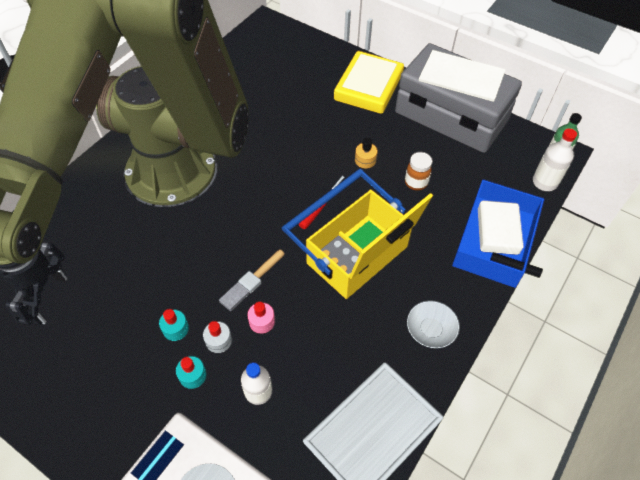

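View pics/side0.png

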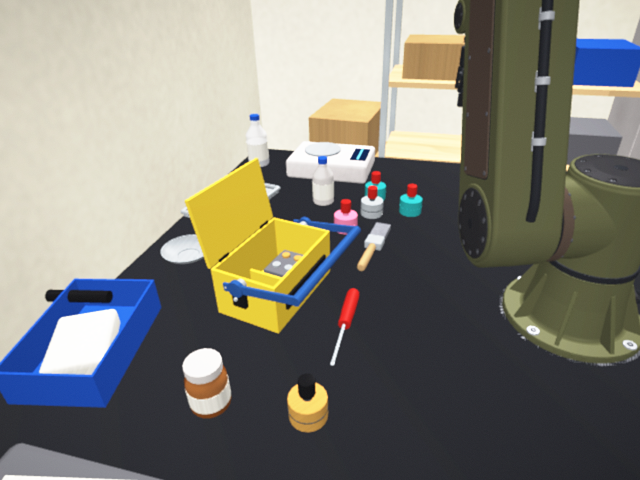

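Scene: four knobbed weights with red knobs: teal (173,323), teal (190,371), pink (261,316), and steel-grey (217,335). The grey one is the "polished steel" weight. The case is at (365,240), with the pad in the bay on the brass-weight (+y) side. I'll confirm the weight in one enlarged crop.

```bash
python3 - <<'E'
import pickle
from h import *
F=pickle.load(open('F0.pkl','rb'))
a=F['scene']['image'][:,:,::-1]
A=cv2.resize(a[300:390,155:275],(400,300),interpolation=cv2.INTER_CUBIC)
S=F['side']['image'][:,:,::-1]
B=cv2.resize(S[160:235,330:430],(400,300),interpolation=cv2.INTER_CUBIC)
C=cv2.resize(a[160:310,270:450],(400,333),interpolation=cv2.INTER_CUBIC)[:300]
D=cv2.resize(S[155:335,185:365],(400,400),interpolation=cv2.INTER_CUBIC)[:300]
D=cv2.resize(S[190:335,185:378],(400,300),interpolation=cv2.INTER_CUBIC)
cv2.imwrite('pics/crop1.png',np.vstack([np.hstack([A,B]),np.hstack([C,D])]))
# red knobs both views
for n,f in F.items():
    h=cv2.cvtColor(f['image'],cv2.COLOR_RGB2HSV)
    m=(((h[...,0]<6)|(h[...,0]>174))&(h[...,1]>180)&(h[...,2]>90)).astype(np.uint8)
    k,l,st,c=cv2.connectedComponentsWithStats(m)
    for i in range(1,k):
        if st[i,4]>25: print(n,st[i],c[i],onz(f,*c[i],.066).round(3))
E
```

```text
scene [563 129  14  12 131] [569.3740458  134.33587786] [0.876 0.685 0.066]
scene [299 205  26  24 164] [309.63414634 218.6097561 ] [0.445 0.041 0.066]
scene [254 302  11  14 133] [259.23308271 308.31578947] [ 0.493 -0.228  0.066]
scene [163 309  13  15 134] [169.28358209 315.62686567] [ 0.338 -0.356  0.066]
scene [209 321  11  15 131] [214.1221374  327.93129771] [ 0.44  -0.323  0.066]
scene [181 357  12  15 137] [186.80291971 363.99270073] [ 0.446 -0.421  0.066]
side [372 171   9  12  92] [375.58695652 176.44565217] [ 0.447 -0.421  0.066]
side [407 184  10  13 107] [411.72897196 189.59813084] [ 0.339 -0.356  0.066]
side [368 186   9  13  93] [372.16129032 191.87096774] [ 0.44  -0.32   0.066]
side [341 199  10  14 125] [345.464 205.4  ] [ 0.493 -0.228  0.066]
side [338 288  21  41 477] [348.69601677 307.25995807] [0.406 0.154 0.066]
```

View pics/crop1.png

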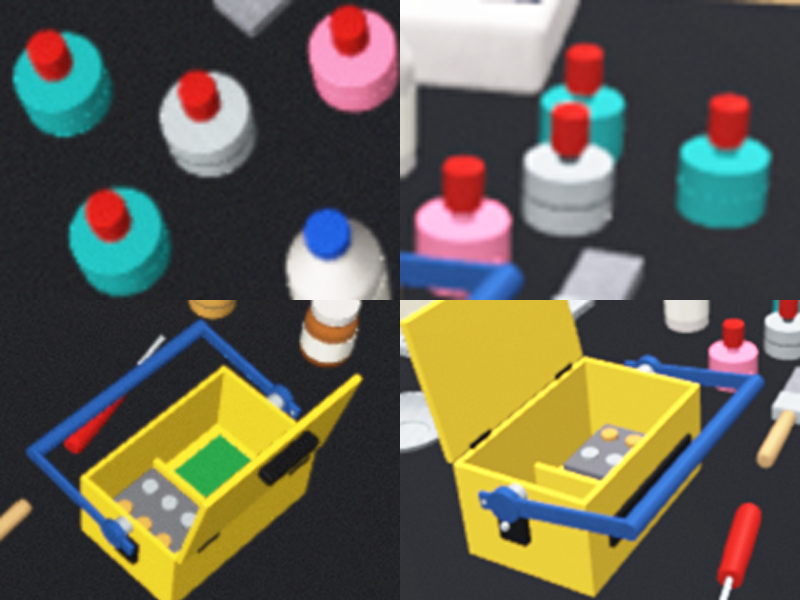

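The crop confirms it: the steel-grey body with the red knob (scene knob at 214,328; side 372,192) sits at about (0.440,-0.322), and both views agree. The others are teal or pink. Next I'll measure the case rim, pad and handle.

```bash
python3 - <<'E'
import pickle
from h import *
F=pickle.load(open('F0.pkl','rb'));s=F['scene'];d=F['side']
for n,f,u in [('FL',s,(370.8,190.6)),('FR',s,(306.9,240.1)),('RL',d,(212.5,269.7)),('FL',d,(276.7,286.7)),('FR',d,(329.8,230.1)),('RR',d,(275.7,218))]:
    print(n,onz(f,*u,.105).round(4))
h=cv2.cvtColor(s['image'],cv2.COLOR_RGB2HSV)
m=((abs(h[...,0].astype(int)-65)<15)&(h[...,1]>120)).astype(np.uint8);m[:,:300]=0;m[:,450:]=0
c=max(cv2.findContours(m,0,2)[0],key=cv2.contourArea)
a=cv2.approxPolyDP(c,4,True)[:,0];print(a.tolist(),[onz(s,*p,.008).round(4)[:2].tolist() for p in a])
# handle bar ends: C crop (202,325)->, (30,452); side (632,527),(757,380)
sc=lambda x,y:(270+x/2.222,160+(y-300)/2.222); sd=lambda x,y:(185+(x-400)/2.0725,190+(y-300)/2.069)
print(tri(s,sc(202,326),d,sd(632,527)),tri(s,sc(33,452),d,sd(757,380)))
print('lid far corners', tri(s,sc(360,378),d,sd(405,325)))
E
```

```text
FL [0.5384 0.1751 0.105 ]
FR [ 0.4915 -0.0368  0.105 ]
RL [0.6657 0.1515 0.105 ]
FL [0.5314 0.1733 0.105 ]
FR [ 0.4867 -0.0368  0.105 ]
RR [ 0.6173 -0.062   0.105 ]
[[369, 221], [350, 236], [361, 247], [381, 232]] [[0.5532, 0.1569], [0.5376, 0.0889], [0.5787, 0.0762], [0.597, 0.1446]]
(array([0.48562197, 0.20780165, 0.11128822]), np.float64(0.005194614592288362)) (array([ 0.43036444, -0.04281151,  0.11176966]), np.float64(0.0033747761582378234))
lid far corners (array([0.69985328, 0.14126766, 0.23743172]), np.float64(0.005024422031234188))
```

```bash
cat >> h.py <<'E'
def rel(x,y,z,psi):
    s=robot.get_state();q=s['eef_rot'];p=s['position']
    c=2*np.arctan2(q[2],q[1])
    dx,dy=x-p[0],y-p[1]
    t=((c-psi+np.pi)%(2*np.pi))-np.pi
    print('t',s['time_s'],'p',np.round(p,4),'psi',round(c,3),'w',round(s['grip_width'],4),'tool norm dx,dy,dz',np.round(np.array([dx*np.cos(c)+dy*np.sin(c),dx*np.sin(c)-dy*np.cos(c),p[2]-z])/.05,3),'turn',round(t/np.pi,4))
E
python3 -c "
from h import *
print(robot.tcp_to_tips)
rel(.44,-.3215,.18,1.354)"
```

```text
0.025
t 0.1 p [ 0.2186 -0.5045  0.2558] psi 0.409 w 0.0854 tool norm dx,dy,dz [ 5.519 -1.598  1.515] turn -0.3009
```

play_rows --pt "0.92 -0.266 0 0 0.4" --pt "0.92 -0.266 0 0 0.4" --pt "0.92 -0.266 0 0 0.4" --pt "0.92 -0.266 0.2 0 0.4" --pt "0.92 -0.266 0.3 0 0.4" --force 60

```text
time_s: 0.72
position: [0.4043, -0.3511, 0.2311]
eef_rot: [0.0, 0.979, 0.203, 0.0]
force: [0.4, -0.1, -0.2]
grip_width: 0.0599
grip_force: 0.0
```

play_rows --pt "0.92 -0.266 0.3 0 0.4" --pt "0 0 0.1 -0.05 0.4" --pt "0 0 0.2 -0.05 0.4" --pt "0 0 0.2 -0.05 0.4" --pt "0 0 0.2 -0.05 0.4"

```text
time_s: 1.35
position: [0.4401, -0.3216, 0.1806]
eef_rot: [-0.0, 0.867, 0.498, -0.0]
force: [0.1, 0.9, 0.1]
grip_width: 0.0603
grip_force: 0.0
```

play_rows --pt "0 0 0 -0.05 0.4" --pt "0 0 0 -0.05 0.4" --pt "0 0 0 0 0.4"

```text
time_s: 1.72
position: [0.4401, -0.3217, 0.181]
eef_rot: [-0.0, 0.781, 0.625, -0.0]
force: [-0.3, 0.8, 0.1]
grip_width: 0.0601
grip_force: 0.0
```

```bash
python3 - <<'E'
from h import *
rel(.44,-.3215,.074,1.354)
s=robot.get_state();f=grab('wrist','w1')
print(f['fx'],f['cx'],f['cy'],np.round(f['T_tool_cam'],3))
E
```

```text
t 1.725 p [ 0.4401 -0.3217  0.181 ] psi 1.35 w 0.0601 tool norm dx,dy,dz [ 3.00e-03 -2.00e-03  2.14e+00] turn -0.0012
371.64829954431775 321.1768314386829 241.2728264142721 [[ 0.001 -0.961 -0.277  0.07 ]
 [ 1.     0.001 -0.001 -0.001]
 [ 0.001 -0.277  0.961 -0.117]
 [ 0.     0.     0.     1.   ]]
```

View pics/w1.png

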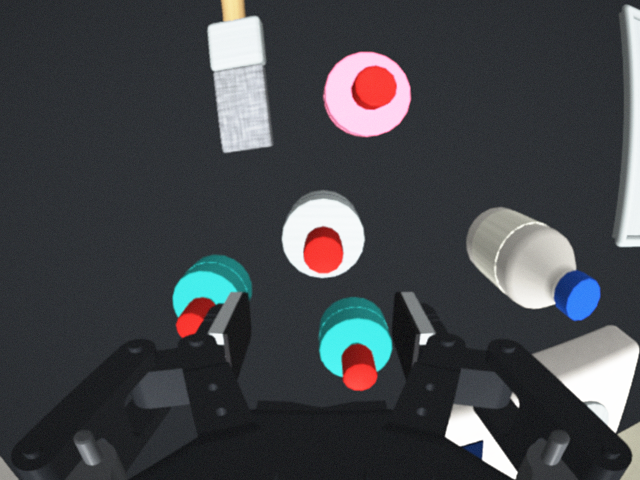

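The wrist view shows the steel weight's body at (323,235) and its knob at (323,250). Projected to knob height, that is about (2, 0) mm from the tool axis, so it is aligned. I'll descend and grip.

play_rows --pt "0 0 0.7 0 0.4" --pt "0.03 0 0.8 0 0.4" --pt "0 0 0.64 0 0.4" --pt "0 0 0 0 -1" --pt "0 0 0 0 -1"

```text
time_s: 2.4
position: [0.441, -0.3207, 0.0757]
eef_rot: [0.001, 0.781, 0.625, 0.0]
force: [1.2, 1.4, 3.7]
grip_width: 0.0247
grip_force: 56.7
```

play_rows --pt "0 0 0 0 -1" --pt "0 0 0 0 -1" --pt "0 0 -0.1 0 -1" --pt "0 0 -0.3 0 -1" --pt "0 0 -0.6 0 -1"

```text
time_s: 3.02
position: [0.4399, -0.3198, 0.1244]
eef_rot: [-0.001, 0.78, 0.625, -0.0]
force: [0.3, 0.9, -7.3]
grip_width: 0.0246
grip_force: 59.5
```

```bash
python3 -c "
from h import *
rel(.557,-.03,.27,1.354)"
```

```text
t 3.025 p [ 0.4399 -0.3198  0.1244] psi 1.351 w 0.0246 tool norm dx,dy,dz [ 6.167  1.024 -2.912] turn -0.0009
```

play_rows --pt "0 0 -0.9 0 -1" --pt "0 0 -0.9 0 -1" --pt "0.3 0 -0.8 0 -1" --pt "0.7 0.2 -0.31 0 -1" --pt "0.9 0.2 0 0 -1"

```text
time_s: 3.65
position: [0.4809, -0.2314, 0.272]
eef_rot: [0.001, 0.781, 0.625, 0.0]
force: [0.7, 1.1, -7.5]
grip_width: 0.0243
grip_force: 59.9
```

play_rows --pt "0.9 0.2 0 0 -1" --pt "0.9 0.2 0 0 -1" --pt "0.9 0.2 0 0 -1" --pt "0.9 0 0 0 -1" --pt "0.6 0 0 0 -1"

```text
time_s: 4.28
position: [0.5555, -0.0315, 0.2703]
eef_rot: [-0.0, 0.78, 0.626, -0.0]
force: [-0.0, -0.8, -6.5]
grip_width: 0.0247
grip_force: 59.8
```

play_rows --pt "0 0 0 0 -1" --pt "0 0 0 0 -1"

```text
time_s: 4.53
position: [0.5554, -0.0339, 0.2701]
eef_rot: [0.0, 0.78, 0.625, -0.0]
force: [-0.8, -0.4, -6.1]
grip_width: 0.0246
grip_force: 59.9
```

```bash
cat >> h.py <<'E'
from scipy.spatial.transform import Rotation as Ro
def wgrab(save=None):
    s=robot.get_state();f=grab('wrist',save);q=s['eef_rot']
    T=np.eye(4);T[:3,:3]=Ro.from_quat([q[1],q[2],q[3],q[0]]).as_matrix();T[:3,3]=s['position']
    f['T']=T@np.array(f['T_tool_cam']);return f
def wz(f,u,v,z):
    x,y=(u-f['cx'])/f['fx'],(v-f['cy'])/f['fy'];r=np.hypot(x,y)
    d=f['T'][:3,:3]@np.array([x/r*np.sin(r),y/r*np.sin(r),np.cos(r)]);o=f['T'][:3,3]
    return o+d*(z-o[2])/d[2]
E
python3 - <<'E'
from h import *
rel(.5875,.107,.27,1.354)
f=wgrab('w2')
h=cv2.cvtColor(f['image'],cv2.COLOR_RGB2HSV)
m=((abs(h[...,0].astype(int)-65)<15)&(h[...,1]>120)).astype(np.uint8)
c=max(cv2.findContours(m,0,2)[0],key=cv2.contourArea)
a=cv2.approxPolyDP(c,5,True)[:,0]
for p in a: print(p,wz(f,*p,.008).round(4))
E
```

```text
t 4.525 p [ 0.5554 -0.0339  0.2701] psi 1.351 w 0.0246 tool norm dx,dy,dz [2.889e+00 1.300e-02 2.000e-03] turn -0.0009
[275  29] [0.5486 0.1565 0.008 ]
[275 104] [0.5315 0.0783 0.008 ]
[355 104] [0.6098 0.0605 0.008 ]
[354  28] [0.6267 0.1397 0.008 ]
```

View pics/w2.png

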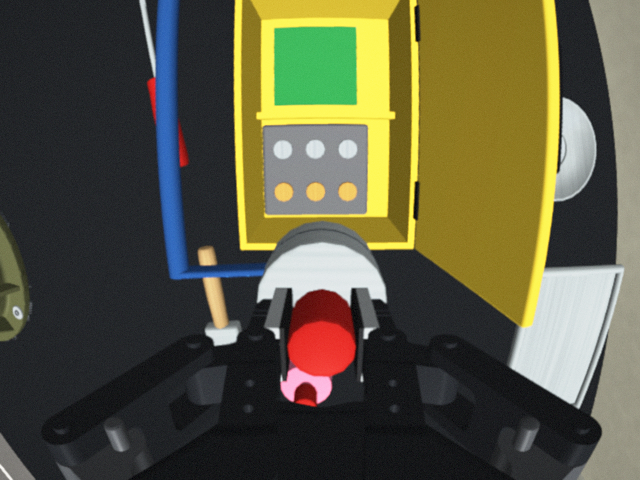

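The wrist view shows the green pad at (275..355, 28..104) in the far bay, next to the dies. Its corners give a centre of about (0.580,0.110), yaw -0.215, with a side of about 81 mm against the nominal 84. That agrees with the scene view to about 5 mm.

```bash
python3 -c "
from h import *
rel(.581,.110,.27,1.354)"
```

```text
t 4.575 p [ 0.5554 -0.0342  0.27  ] psi 1.351 w 0.0241 tool norm dx,dy,dz [ 2.926e+00 -1.310e-01  1.000e-03] turn -0.0011
```

play_rows --pt "0.5 -0.05 0 0 -1" --pt "0.8 -0.08 0 0 -1" --pt "0.8 0 0 0 -1" --pt "0.53 0 0 0 -1" --pt "0.3 0 0.3 0 -1"

```text
time_s: 5.2
position: [0.5818, 0.1112, 0.2552]
eef_rot: [0.001, 0.78, 0.625, 0.001]
force: [0.6, -0.1, -7.4]
grip_width: 0.0243
grip_force: 60.1
```

play_rows --pt "0 0 0.6 0 -1" --pt "0 0 0.7 0 -1" --pt "0 0 0.7 0 -1" --pt "0 0 0.6 0 -1" --pt "0 0 0.3 0 -1"

```text
time_s: 5.82
position: [0.5804, 0.1099, 0.1074]
eef_rot: [-0.001, 0.781, 0.625, -0.001]
force: [0.3, -0.6, -6.9]
grip_width: 0.0241
grip_force: 59.8
```

play_rows --pt "0 0 0.2 0 -1" --pt "0 0 0.1 0 -1" --pt "0 0 0 0 -1"

```text
time_s: 6.2
position: [0.5815, 0.1109, 0.0951]
eef_rot: [0.0, 0.78, 0.625, 0.0]
force: [0.2, 0.4, -6.8]
grip_width: 0.0245
grip_force: 59.8
```

```bash
python3 -c "
from h import *
rel(.581,.110,.083,1.354)"
```

```text
t 6.2 p [0.5815 0.1109 0.0951] psi 1.351 w 0.0245 tool norm dx,dy,dz [-0.019 -0.005  0.243] turn -0.0009
```

play_rows --pt "0 0 0.1 0 -1" --pt "0 0 0.06 0 -1" --pt "0 0 0.04 0 -1" --pt "0 0 0.03 0 -1" --pt "0 0 0 0 -1"

```text
time_s: 6.82
position: [0.5814, 0.1109, 0.0837]
eef_rot: [0.0, 0.78, 0.625, 0.0]
force: [-0.8, 0.2, -0.9]
grip_width: 0.0243
grip_force: 60.7
```

The load has come off the wrist, so the weight is resting on the pad. I'll open to 46 mm and retreat upwards.

play_rows --pt "0 0 0 0 0.05" --pt "0 0 0 0 0.08" --pt "0 0 0 0 0.08" --pt "0 0 0 0 0.08" --pt "0 0 -0.2 0 0.08"

```text
time_s: 7.45
position: [0.5809, 0.1109, 0.0931]
eef_rot: [-0.0, 0.78, 0.625, -0.001]
force: [-0.3, -0.6, 0.3]
grip_width: 0.0461
grip_force: 0.0
```

play_rows --pt "0 0 -0.5 0 0.08" --pt "0 0 -0.8 0 0.08" --pt "0 0 -0.9 0 0.08" --pt "-0.8 0 -0.9 0 -1" --pt "-0.8 0 -0.7 0 -1"

```text
time_s: 8.07
position: [0.5635, 0.0321, 0.286]
eef_rot: [0.001, 0.78, 0.626, 0.001]
force: [0.3, 0.1, -0.3]
grip_width: 0.0106
grip_force: 0.0
```

play_rows --pt "-0.8 0 0 0 -1" --pt "-0.5 0 0 0 -1" --pt "0 0 0 0 -1"

```text
time_s: 8.45
position: [0.5494, -0.0318, 0.2841]
eef_rot: [0.0, 0.781, 0.625, 0.0]
force: [0.2, -0.2, -0.6]
grip_width: 0.0002
grip_force: 0.0
```

```bash
python3 - <<'E'
from h import *
rel(.5555,-.034,.27,1.354)
f=wgrab('w3')
h=cv2.cvtColor(f['image'],cv2.COLOR_RGB2HSV)
m=((abs(h[...,0].astype(int)-65)<15)&(h[...,1]>120)).astype(np.uint8)
r=(((h[...,0]<6)|(h[...,0]>174))&(h[...,1]>180)&(h[...,2]>90)).astype(np.uint8)
k,l,st,c=cv2.connectedComponentsWithStats(r)
for i in range(1,k):
    if st[i,4]>100: print(st[i],wz(f,*c[i],.08).round(3))
y=((abs(h[...,0].astype(int)-27)<6)&(h[...,1]>120)).astype(np.uint8)
g=grab('side','s3')
E
```

```text
t 8.45 p [ 0.5494 -0.0318  0.2841] psi 1.349 w 0.0002 tool norm dx,dy,dz [-0.016  0.129  0.283] turn -0.0016
[307  41  29  30 683] [0.579 0.107 0.08 ]
[157  80  13  58 388] [0.435 0.105 0.08 ]
[314 383   9  24 156] [ 0.502 -0.224  0.08 ]
```

View pics/w3.png

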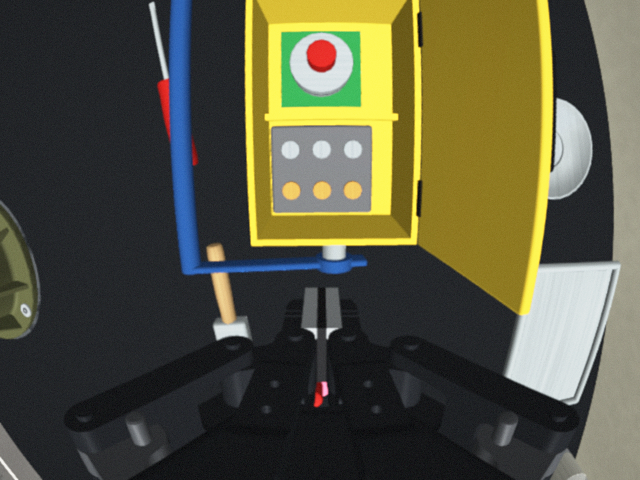

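The weight stands upright on the pad at (321,58), with green visible on all sides; its knob is at (0.579,0.107). The lid's free corner is at (530,312) and the rim corners at (252,245) and (417,243). Next I'll work out the case frame and lid angle.

```bash
python3 - <<'E'
from h import *
f=wgrab();s=robot.get_state()
a=wz(f,252,245,.105);b=wz(f,417,243,.105);print(a.round(4),b.round(4),'len',np.linalg.norm(a-b))
ex=np.array([np.cos(-.215),np.sin(-.215)]);ey=np.array([-ex[1],ex[0]])
print('centre',((a+b)[:2]/2+.11*ey).round(4))
C=np.array([.5785,.0565])
p=wz(f,530,312,0);o=f['T'][:3,3]; d=p-o
ly=(o[:2]-C)@ey; k=(-.110-ly)/(d[:2]@ey); q=o+k*d
print('lid corner case x,z',(q[:2]-C)@ex,q[2])
for v in(100,180):
    m=cv2.cvtColor(f['image'],cv2.COLOR_RGB2HSV)[v]
    u=np.where((abs(m[:,0].astype(int)-110)<12)&(m[:,1]>130)&(np.arange(640)<250))[0]
    if len(u):
        w=wz(f,u.mean(),v,.11);print('bar',u.min(),u.max(),w,((w[:2]-C)@ex).round(4))
P=s['position'][:2]-C;print('tcp case',P@ex,P@ey)
T=C+.155*ex-.06*ey;rel(T[0],T[1],.235,1.354)
E
```

```text
[ 0.488  -0.0354  0.105 ] [ 0.6244 -0.064   0.105 ] len 0.13937948066819464
centre [0.5796 0.0578]
lid corner case x,z 0.10602666967323647 0.2359368565379564
bar 170 190 [0.46053401 0.09674481 0.11      ] -0.1238
bar 172 193 [0.44595634 0.03240267 0.11      ] -0.1244
tcp case -0.009600801313618935 -0.0905676657197035
t 8.6 p [ 0.5498 -0.0299  0.2836] psi 1.352 w 0.0003 tool norm dx,dy,dz [0.625 3.29  0.972] turn -0.0007
```

The case frame is consistent: centre about (0.579,0.057), front edge measured 139 mm against 140, and the lid at about 1.8 rad. I'll go over and behind the lid, off the ridge, then push along the arc.

play_rows --pt "0.2 0.2 -0.3 0 -1" --pt "0.2 0.6 -0.2 0 -1" --pt "0.2 0.8 0 0 -1" --pt "0 0.8 0 0 -1" --pt "0 0.6 0 0 -1"

```text
time_s: 9.22
position: [0.704, -0.0328, 0.3077]
eef_rot: [-0.0, 0.78, 0.626, -0.0]
force: [0.0, 0.3, 0.1]
grip_width: 0.0002
grip_force: 0.0
```

play_rows --pt "0 0.3 0 0 -1" --pt "0 0 0 0 -1" --pt "0 0 0.6 0 -1" --pt "0 0 0.6 0 -1" --pt "0 0 0.25 0 -1"

```text
time_s: 9.85
position: [0.7164, -0.0364, 0.2344]
eef_rot: [-0.001, 0.78, 0.626, -0.001]
force: [-1.2, 0.1, 0.8]
grip_width: 0.0003
grip_force: 0.0
```

```bash
cat >> h.py <<'E'
def case(X,Y,z):
    C=np.array([.579,.057]);ex=np.array([np.cos(-.215),np.sin(-.215)]);ey=np.array([-ex[1],ex[0]])
    s=robot.get_state();P=s['position'][:2]-C;print('tcp case',round(P@ex,4),round(P@ey,4),'F',np.round(s['force'],1),'q',np.round(s['joint_pos'],2))
    T=C+X*ex+Y*ey;rel(T[0],T[1],z,1.356)
E
python3 -c "
from h import *
case(.0925,-.06,.2355)"
```

```text
tcp case 0.1542 -0.0619 F [-1.2  0.1  0.8] q [-0.1   0.71  0.97  0.    1.47  0.12]
t 9.85 p [ 0.7164 -0.0364  0.2344] psi 1.352 w 0.0003 tool norm dx,dy,dz [ 0.034 -1.234 -0.022] turn -0.0013
```

play_rows --pt "0 -0.3 0 0 -1" --pt "0 -0.3 0 0 -1" --pt "0 -0.3 0 0 -1" --pt "0 -0.3 0 0 -1"

```text
time_s: 10.35
position: [0.6584, -0.0237, 0.2374]
eef_rot: [0.001, 0.78, 0.626, 0.001]
force: [1.5, -0.7, 0.8]
grip_width: 0.0
grip_force: 0.9
```

play_rows --pt "0 -0.4 0.03 0 -1" --pt "0 -0.4 0.07 0 -1" --pt "0 -0.3 0.1 0 -1"

```text
time_s: 10.72
position: [0.6045, -0.0117, 0.2273]
eef_rot: [0.001, 0.78, 0.626, 0.001]
force: [1.9, -0.7, 0.4]
grip_width: -0.0002
grip_force: 0.8
```

```bash
python3 -c "
from h import *
case(-.0025,-.06,.190)
grab('side','s4')"
```

```text
tcp case 0.0396 -0.0617 F [ 1.9 -0.7  0.4] q [-0.08  0.44  1.39 -0.    1.3   0.14]
t 10.725 p [ 0.6045 -0.0117  0.2273] psi 1.352 w -0.0002 tool norm dx,dy,dz [ 0.031 -0.843  0.747] turn -0.0014
```

View pics/s4.png

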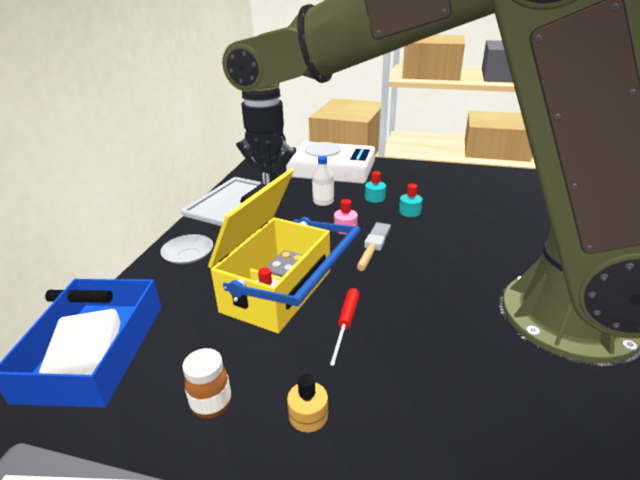

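The side view shows the lid tilting forward, its free corner at (292,172) pushed by the fingers at (265,180), with the weight's knob at (265,275) clear below. I'll continue along the arc.

play_rows --pt "0 -0.3 0.2 0 -1" --pt "0 -0.3 0.27 0 -1" --pt "0 -0.24 0.28 0 -1" --pt "0 -0.12 0.25 0 -1" --pt "0 -0.1 0.25 0 -1"

```text
time_s: 11.4
position: [0.5534, -0.0005, 0.1632]
eef_rot: [0.0, 0.78, 0.625, 0.0]
force: [0.4, 0.2, 1.0]
grip_width: 0.0001
grip_force: 0.5
```

play_rows --pt "0 -0.08 0.2 0 -1" --pt "0 -0.04 0.15 0 -1" --pt "0 0 0.12 0 -1" --pt "0 0 0 0 -1"

```text
time_s: 11.9
position: [0.5474, 0.0006, 0.1393]
eef_rot: [-0.0, 0.78, 0.625, -0.0]
force: [0.4, 0.2, 0.3]
grip_width: 0.0001
grip_force: 0.0
```

```bash
python3 -c "
from h import *
case(-.02,-.06,.1385)"
```

```text
tcp case -0.0189 -0.0618 F [0.4 0.2 0.3] q [-0.07  0.42  1.65  0.    1.07  0.15]
t 11.9 p [0.5474 0.0006 0.1393] psi 1.351 w 0.0001 tool norm dx,dy,dz [ 0.037 -0.023  0.016] turn -0.0015
```

Now press it fully shut until the force rises.

play_rows --pt "0 0 0.05 0 -1" --pt "0 0 0.04 0 -1" --pt "0 0 0.04 0 -1" --pt "0 0 0 0 -1"

```text
time_s: 12.4
position: [0.548, 0.0005, 0.138]
eef_rot: [0.001, 0.78, 0.625, 0.001]
force: [-25.5, 0.4, 51.1]
grip_width: 0.0
grip_force: 25.4
```

The lid is firmly shut: 51 N against the stop at exactly the shut height. I'll back off and go above the handle bar.

play_rows --pt "0 0 -0.3 0 -1" --pt "0 0 -0.7 0 -1" --pt "0.2 -0.3 -0.8 0 0" --pt "0.4 -0.8 0 0 0.2" --pt "0.4 -0.8 0 0 0.2"

```text
time_s: 13.02
position: [0.4648, 0.0707, 0.2237]
eef_rot: [0.0, 0.78, 0.625, 0.0]
force: [0.8, 0.9, -0.4]
grip_width: 0.0508
grip_force: 0.0
```

play_rows --pt "0.24 -0.2 0 0 0.2" --pt "0 0 0 0 0.2"

```text
time_s: 13.28
position: [0.4588, 0.0845, 0.2237]
eef_rot: [0.0, 0.78, 0.626, 0.0]
force: [-0.2, -0.1, 0.6]
grip_width: 0.0511
grip_force: 0.0
```

```bash
python3 - <<'E'
from h import *
case(-.1242,0,.116)
f=wgrab('w5')
h=cv2.cvtColor(f['image'],cv2.COLOR_RGB2HSV)
m=((abs(h[...,0].astype(int)-110)<12)&(h[...,1]>130))
C=np.array([.579,.057]);ex=np.array([np.cos(-.215),np.sin(-.215)]);ey=np.array([-ex[1],ex[0]])
for v in(60,120,180,240):
    u=np.where(m[v]&(abs(np.arange(640)-320)<60))[0]
    if len(u):
        w=wz(f,u.mean(),v,.11)[:2]-C;print(v,u.min(),u.max(),(w@ex).round(4),(w@ey).round(3))
g=grab('side','s5')
E
```

```text
tcp case -0.1233 0.0012 F [-0.2 -0.1  0.6] q [ 0.1   0.14  1.79 -0.    1.21  0.32]
t 13.275 p [0.4588 0.0845 0.2237] psi 1.353 w 0.0511 tool norm dx,dy,dz [-0.024 -0.018  2.154] turn -0.0011
60 305 379 -0.1209 0.12
120 306 335 -0.1245 0.082
180 306 335 -0.1246 0.044
240 307 335 -0.1244 0.006
```

View pics/s5.png

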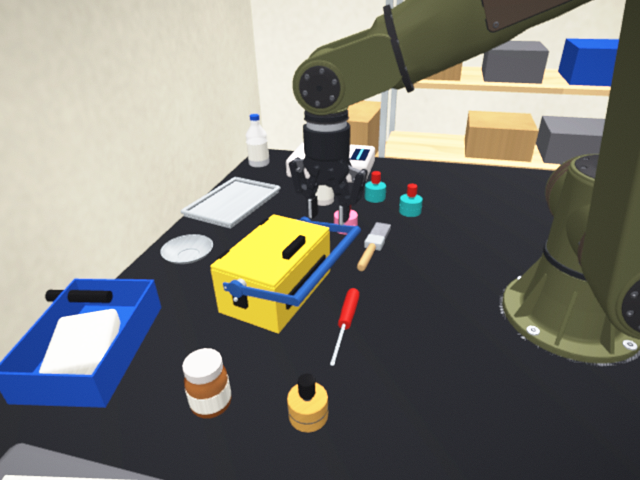

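The side view shows the lid shut flat (270,265). The bar lies at case x = -0.1245 and its apparent width matches z≈0.11. I'll descend and pinch lightly.

play_rows --pt "-0.02 -0.02 0.6 0 0.2" --pt "0 0 0.8 0 0.2" --pt "0 0 0.6 0 0.2" --pt "0 0 0.15 0 0.2" --pt "0 0 0 0 -1" --force 30

```text
time_s: 14.0
position: [0.4578, 0.0829, 0.1161]
eef_rot: [-0.0, 0.781, 0.625, -0.0]
force: [0.3, 0.4, 0.2]
grip_width: 0.0343
grip_force: 0.0
```

play_rows --pt "0 0 0 0 -1" --pt "0 0 0 0 -1" --pt "0 0 0 0 -1"

```text
time_s: 14.38
position: [0.4583, 0.0831, 0.1169]
eef_rot: [0.001, 0.78, 0.625, 0.001]
force: [4.1, -3.3, -0.9]
grip_width: 0.0168
grip_force: 29.6
```

```bash
python3 - <<'E'
from h import *
case(-.1242,0,.116)
# arc from th0 in 0.12 rad rows, normalised dy,dz
th0=.12
ths=np.r_[th0,np.arange(th0+.1,1.6,.14),1.6]
d=np.diff(np.c_[-.125*np.cos(ths),-.125*np.sin(ths)],axis=0)/.05
print(np.c_[ths[1:],d].round(2).tolist())
E
```

```text
tcp case -0.1235 -0.0002 F [ 4.1 -3.3 -0.9] q [ 0.1   0.29  1.89 -0.    0.95  0.32]
t 14.375 p [0.4583 0.0831 0.1169] psi 1.351 w 0.0168 tool norm dx,dy,dz [ 0.005 -0.014  0.018] turn -0.0015
[[0.22, 0.04, -0.25], [0.36, 0.1, -0.34], [0.5, 0.15, -0.32], [0.64, 0.19, -0.29], [0.78, 0.23, -0.27], [0.92, 0.26, -0.23], [1.06, 0.29, -0.19], [1.2, 0.32, -0.15], [1.34, 0.33, -0.1], [1.48, 0.35, -0.06], [1.6, 0.3, -0.01]]
```

Pinched. Swing the first half, checking forces.

play_rows --pt "0 0.04 -0.25 0 -1" --pt "0 0.1 -0.34 0 -1" --pt "0 0.15 -0.32 0 -1" --pt "0 0.19 -0.29 0 -1" --pt "0 0.23 -0.27 0 -1"

```text
time_s: 15.0
position: [0.4914, 0.0758, 0.19]
eef_rot: [-0.001, 0.78, 0.625, -0.001]
force: [-3.6, 4.1, -3.0]
grip_width: 0.0163
grip_force: 29.7
```

```bash
python3 - <<'E'
from h import *
import math
case(-.125*math.cos(.78),0,.095+.125*math.sin(.78)+.006)
E
```

```text
tcp case -0.0896 -0.0003 F [-3.6  4.1 -3. ] q [0.08 0.25 1.75 0.   1.15 0.3 ]
t 15.0 p [0.4914 0.0758 0.19  ] psi 1.351 w 0.0163 tool norm dx,dy,dz [0.007 0.014 0.022] turn -0.0014
```

Tracking the arc well.

play_rows --pt "0 0.26 -0.22 0 -1" --pt "0 0.29 -0.19 0 -1" --pt "0 0.32 -0.15 0 -1"

```text
time_s: 15.38
position: [0.5341, 0.0665, 0.2193]
eef_rot: [-0.0, 0.78, 0.626, 0.0]
force: [-12.8, 3.9, 9.8]
grip_width: 0.017
grip_force: 31.4
```

play_rows --pt "0 0.33 -0.1 0 -1" --pt "0 0.35 -0.06 0 -1" --pt "0 0.26 -0.01 0 -1" --pt "0 0 0 0 -1"

```text
time_s: 15.88
position: [0.5797, 0.0564, 0.2272]
eef_rot: [-0.001, 0.78, 0.626, -0.0]
force: [-11.4, 3.2, 9.3]
grip_width: 0.017
grip_force: 32.3
```

```bash
python3 - <<'E'
from h import *
case(0,0,.226)
E
```

```text
tcp case 0.0008 -0.0005 F [-11.4   3.2   9.3] q [0.03 0.4  1.46 0.   1.29 0.25]
t 15.875 p [0.5797 0.0564 0.2272] psi 1.352 w 0.017 tool norm dx,dy,dz [ 0.009 -0.017  0.024] turn -0.0014
```

At the end stop, with a reaction of about 12 N. Release, lift straight up, and look.

play_rows --pt "0 0 0 0 0.2" --pt "0 0 0 0 0.2" --pt "0 0 0 0 0.2" --pt "0 0 -0.4 0 0.2" --pt "0 0 -0.8 0 0.2"

```text
time_s: 16.5
position: [0.5798, 0.0557, 0.2852]
eef_rot: [-0.001, 0.78, 0.625, -0.001]
force: [0.2, -0.4, 0.1]
grip_width: 0.0512
grip_force: 0.0
```

play_rows --pt "0 0 -0.8 0 0.2" --pt "0 -0.3 -0.6 0 0.2" --pt "0 0 0 0 0.2" --pt "0 0 0 0 0.2"

```text
time_s: 17.0
position: [0.5656, 0.059, 0.3549]
eef_rot: [-0.0, 0.78, 0.625, -0.0]
force: [-0.0, -0.1, 0.2]
grip_width: 0.0513
grip_force: 0.0
```

```bash
python3 - <<'E'
from h import *
rel(.58,.057,.3,1.354)
a=grab('scene')['image'][:,:,::-1];b=grab('side')['image'][:,:,::-1]
cv2.imwrite('pics/end.png',np.hstack([cv2.resize(a[130:430,140:460],(400,375)),cv2.resize(b[120:435,120:456],(400,375))]))
E
```

```text
t 17.0 p [0.5656 0.059  0.3549] psi 1.351 w 0.0513 tool norm dx,dy,dz [0.024 0.29  1.097] turn -0.0009
```

View pics/end.png

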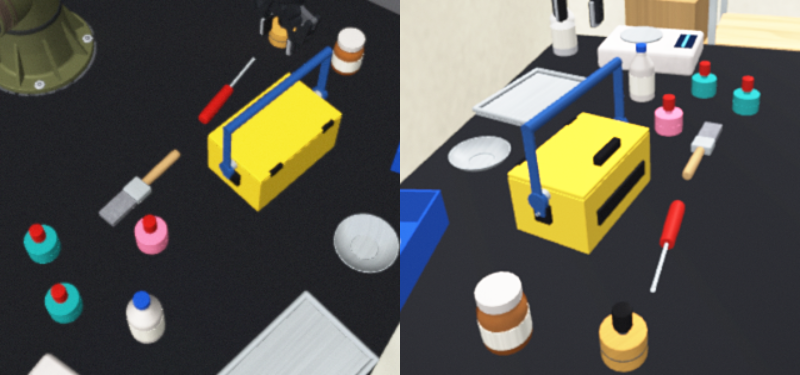

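The picture shows the handle upright (bar from about (228,128) to (325,55) in the left half), the lid shut, the bystanders unmoved and the gripper clear. I'm handing in the job.

```bash
python3 -c "
from h import *
print(ticket.close_job())"
```

```text
the job is handed in; nothing more can be done
None
```

I packed the red-knobbed steel weight upright on the green pad, shut the lid fully and swung the handle up to its end stop, then handed the job in at about 17 s. Pictures just before hand-in showed the lid shut, the handle upright and the bystanders in place; hand-in returned no verdict.

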